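# Desk pieces onto their fitted display stands

## Robot

A 7-joint arm with a two-finger parallel gripper is mounted at the origin on the work surface. World frame = base frame: x ahead of the robot, y to its left, z up, the work surface at z = 0. Lengths are in m, angles in rad, forces in N, time in s.
With the tool pointing down it reaches from about 0.425 to 0.875 m from the base axis. Payload 8.4 kg.
Tool frame: the origin (TCP) lies midway between the tips of the shut fingers; the grasp point (between the pads) lies 19 mm behind it (r.grip_depth is the distance from the TCP to the grasp point, in m); z points along the fingers, y is the line along which they close (so a half turn about z gives the same grasp; the last joint's range is limited). The gripper opens to 85 mm and grips with 20 to 120 N. Pads are 22 mm wide; open, the fingers measure 114 mm over their backs; the gripper's body (76 mm by 85 mm) begins 54 mm behind the grasp point. The pads swing forward as they close: fully open they stand 13 mm farther back than shut.
Start: joints at [-1.437, 0.333, 0.04, 1.465, -0.013, 1.343, -0.059], TCP at [0.15, 0.632, 0.231] pointing down, gripper open.
Joint ranges: [-2.58, 2.58], [-0.38, 2.09], [-1.3, 1.39], [0.25, 2.4], [-1.5, 4.64], [0.08, 2.09], [-2.65, 2.65]. Speed limits (rad/s): [2.22, 2.22, 2.79, 2.79, 3.14, 3.14, 3.14].

## Interface

Orientations are given as a unit quaternion [w, x, y, z].
In Python, from bench import monitor, get_image, get_calibration, r, spotter gives the robot as it stands.
- The arm moves only by the tool step_arm, never from a script. Its argument "motion" is a list of rows, each a list of 5 numbers: the shift along the tool's x, y, z in m, then the turn about the tool's z in rad, then the opening, from 0 (shut) to 1 (fully open). In form: [[dx, dy, dz, spin, hand], ...]. A call has 1 to 20 rows; each row is the pose to reach, as a shift and turn from the pose commanded when the call began, along the tool's axes at that moment; what a row does not reach only later rows make up. A row lasts 1/8 s, in which the tool goes at most 62.5 mm and 10.7 degrees, less where a joint would pass 70% of its speed; a pose out of reach is approached as far as the arm can. A call with a gripper value outside its range is refused whole. The fingers move at their own pace and stop on an object; "newtons" is the grip in N (left out, the last holds). Time passes only in rows, so rows that repeat a pose let the fingers close. It gives the time, the measured TCP pose, the force, the opening and the grip force at its end, in the units of the state.
- monitor.state(): the state, without advancing time (a new reading comes with each control period).
- get_image(name): name is "side" or "top" or "wrist"; returns the picture (480x640x3 uint8, red, green, blue); there is no depth.
- get_calibration(name): a dict with "intrinsics" (3x3 intrinsics, pixels), "R" (3x3) and "t" (3): a world point X has camera coordinates R X + t; the wrist camera has in their place "tool_from_camera" (4x4, takes a point from camera to tool coordinates, whose origin is the TCP and whose axes are the flange's). Camera axes: x right, y down, z forward; pixel columns grow to the right and rows downward; lengths in m; the calibration is good to about 2 mm. A picture is of the moment at which its call begins: read the wrist's pose just before it. get_calibration takes no time and is no camera call.
- r.finish_job(): hands the job in; it is judged then, once.
Trained networks look in the newest picture that a camera, given by its name, has taken for a name from the list of things; names that differ only in an ending like _2 or _b are one class to them, and where a whole thing is asked for, a point or a joint stands for the part that bears it (a point fixed in the world has none). Each returns a list of dicts, best first, with "conf" (0 to 1); they miss things now and then, are a little off and sometimes report something else, mostly with a low value. They report only what shows in the picture. A call takes as long as a camera call.
- spotter.boxes_of(thing, camera): "location" ([column, row] in pixels, amid what is visible of it).
- spotter.outline_of(thing, camera): "mask" (480x640 bool, what is visible of it) and "location" ([column, row] in pixels, amid what is visible of it).
The state is a dict: "clock": time; "q": joint angles; "dq": joint speeds; "joint_efforts": joint torques, N m; "tool_pos": TCP position; "tool_rot": TCP orientation; "wrist_force": force on the tool from outside, world axes, zero at the start; "torque": the same for the moment, N m; "opening": opening from 0.0 (shut) to 1.0 (fully open); "gripper_force": force on a finger pad.
Only numpy, scipy, OpenCV 4.12 (cv2) and the standard library are available. Lean on these libraries where they do the work, as an engineer would, in place of code of your own. Each camera call takes 0.05 s, during which the arm holds its last target. There are 200 camera calls.

## Task

Put each of the four finished desk pieces (water pot, seal stone, inkstone, paperweight) on the wooden display stand whose pale felt inlay has that piece's outline: right way up, centred on the felt and lined up with it. Set each one down rather than letting it drop, and leave the amber glass jar where it stands.

Things in the scene. Friction and masses are not known exactly. Their poses are not given: they have to be found in the camera images.
- water_pot: Squat round white glazed water pot, closed, 58 mm across (straight side from 6 to 32 mm up), 43 mm high with a small dark hole on top. Starts upright on the bench, loose, 0.11 to 0.2 kg. Origin: centre of its underside; z up. Grip across the side.
- seal: Upright pale marble seal stone: square shaft 34 x 34 mm and 44 mm high, with a smaller 26 x 26 mm block on top, 58 mm high in all. Loose, 0.11 to 0.2 kg. Origin: centre of its underside; z up, x and y square to its faces. Any quarter turn looks the same and counts the same.
- inkstone: Flat dark slate inkstone, 88 mm along its x, 58 mm along its y, 20 mm high, with a paler grinding patch and a black well on its top face. Lies flat, loose, 0.2 to 0.37 kg. Origin: centre of its underside; z up. Either way round counts.
- paperweight: Plain bright steel bar paperweight, 88 mm along its x, 24 mm along its y, 22 mm high. Lies flat, loose, 0.27 to 0.47 kg. Origin: centre of its underside; z up. Either way round counts.
- stand_round: Fixed display stand: dark rosewood board 100 x 100 mm, flat top 12 mm above the bench, no rim, a thin pale felt inlay flush in the middle of the top: a disc 64 mm across (for the 58 mm round piece). Origin: centre of the underside, below the inlay's centre; z up. Turned up to 20 degrees from square with the bench.
- stand_square: Fixed display stand: dark rosewood board 100 x 100 mm, flat top 12 mm above the bench, no rim, a thin pale felt inlay flush in the middle of the top: a square of 40 mm, sides along the board's x and y (for the 34 mm square piece). Origin: centre of the underside, below the inlay's centre; z up. Turned up to 20 degrees from square with the bench.
- stand_broad: Fixed display stand: dark rosewood board 100 x 100 mm, flat top 12 mm above the bench, no rim, a thin pale felt inlay flush in the middle of the top: a broad oblong, 94 mm along the stand's x and 64 mm along its y (for the 88 x 58 mm piece). Origin: centre of the underside, below the inlay's centre; z up. Turned up to 20 degrees from square with the bench.
- stand_long: Fixed display stand: dark rosewood board 100 x 100 mm, flat top 12 mm above the bench, no rim, a thin pale felt inlay flush in the middle of the top: a narrow oblong, 94 mm along the stand's x and 30 mm along its y (for the 88 x 24 mm piece). Origin: centre of the underside, below the inlay's centre; z up. Turned up to 20 degrees from square with the bench.
- jar: Amber glass jar with a steel cap, 52 mm across, 75 mm high, standing loose among the pieces. Not to be moved. Origin: centre of its underside. (A copper ferrule, a cork and a small turned wooden knob, all under 30 mm, also lie loose among the pieces; they do not matter.)

How it is judged:
At the end, for the whole second after the job is handed in: Every piece stands right way up (within 0.1 rad) on the top of its own stand, its centre within 10 mm of the stand's centre, the seal, inkstone and paperweight turned to within 0.2 rad of their inlays, all released and at rest (horizontal distance between water_pot and stand_round below 0.01 m and z of water_pot in the frame of stand_round between 0.008 and 0.016 m and angle between each of water_pot, seal, inkstone, paperweight's own z axis and vertical below 0.1 rad and linear speed of each of water_pot, seal, inkstone, paperweight below 0.02 m/s and angular speed of each of water_pot, seal, inkstone, paperweight below 0.2 rad/s and horizontal distance between seal and stand_square below 0.01 m and z of seal in the frame of stand_square between 0.008 and 0.016 m and (angle between the x axis of seal and the x axis of stand_square, either way round below 0.2 rad or angle between the x axis of seal and the y axis of stand_square, either way round below 0.2 rad) and horizontal distance between inkstone and stand_broad below 0.01 m and z of inkstone in the frame of stand_broad between 0.008 and 0.016 m and angle between the x axis of inkstone and the x axis of stand_broad, either way round below 0.2 rad and horizontal distance between paperweight and stand_long below 0.01 m and z of paperweight in the frame of stand_long between 0.008 and 0.016 m and angle between the x axis of paperweight and the x axis of stand_long, either way round below 0.2 rad); the robot touches nothing.
It fails at once if the glass jar is shifted more than 20 mm or tipped over (distance of jar from where it was at the start of the episode above 0.02 m or angle between jar's own z axis and vertical above 0.4 rad).
It fails at once if a piece is dropped: it falls free of the fingers faster than 0.7 m/s (a drop of about 25 mm) ((linear speed of water_pot above 0.7 m/s and contact force between the fingers and water_pot below 0.05 N) or (linear speed of seal above 0.7 m/s and contact force between the fingers and seal below 0.05 N) or (linear speed of inkstone above 0.7 m/s and contact force between the fingers and inkstone below 0.05 N) or (linear speed of paperweight above 0.7 m/s and contact force between the fingers and paperweight below 0.05 N)).
It also fails if it takes over 112 s, if anything falls off the work surface, if the arm or the gripper's body presses on something with over 40 N, if the wrist force passes 120 N, or if a joint passes its speed limit or range.

## Working session

There is one attempt and no reset: what is moved stays moved. The work goes in short steps, Python scripts to look and compute and a tool call to move; the robot and the scene stay as the last step left them, time stands still between calls to the robot, and variables do not carry over. Pictures are saved under pics/ and viewed, at most 14 in all, crops included, and the job is handed in when it is done.

Besides the shell and the picture viewer there is one more tool, called after "Call:" by a JSON object that holds its "name" and its "arguments". step_arm: Moves the arm, as the interface text tells. Its arguments: {"type":"object","properties":{"motion":{"type":"array","items":{"type":"array","items":{"type":"number"}}},"newtons":{"type":"number"}},"required":["motion"]}

```bash
ls; mkdir -p pics
python3 - <<'E'
from bench import monitor,get_image,get_calibration,r,spotter
import cv2,numpy as np
np.set_printoptions(precision=4,suppress=True)
s=monitor.state();print(s['clock'],s['tool_pos'],s['tool_rot'],r.grip_depth)
for c in ['top','side']:
    im=get_image(c);cv2.imwrite(f'pics/{c}0.png',im[:,:,::-1])
    k=get_calibration(c);print(c,k)
print(get_calibration('wrist'))
for n in 'water_pot seal inkstone paperweight stand_round stand_square stand_broad stand_long jar'.split():
    print(n,[(np.round(d['location']),round(d['conf'],2)) for d in spotter.outline_of(n,'top')][:4])
E
```

```text
pics
0.0 [0.1499 0.632  0.2304] [-0.      0.1161  0.9932 -0.0008] 0.0187
top {'intrinsics': array([[556.4329,   0.    , 319.6237],
       [  0.    , 556.4329, 237.8649],
       [  0.    ,   0.    ,   1.    ]]), 'R': array([[-0.0207, -0.9998,  0.0076],
       [-0.9833,  0.019 , -0.1811],
       [ 0.1809, -0.0112, -0.9834]]), 't': array([0.0095, 0.525 , 1.1836])}
side {'intrinsics': array([[446.0264,   0.    , 319.3082],
       [  0.    , 446.0264, 249.2241],
       [  0.    ,   0.    ,   1.    ]]), 'R': array([[ 0.7411, -0.6712, -0.0179],
       [-0.4992, -0.5329, -0.6832],
       [ 0.449 ,  0.5153, -0.73  ]]), 't': array([-0.3983,  0.3026,  0.7092])}
{'intrinsics': array([[374.7023,   0.    , 325.5708],
       [  0.    , 374.7023, 242.8665],
       [  0.    ,   0.    ,   1.    ]]), 'tool_from_camera': array([[ 0.0006, -0.9608, -0.2774,  0.0698],
       [ 1.    ,  0.0004,  0.0007, -0.0008],
       [-0.0005, -0.2774,  0.9608, -0.1429],
       [ 0.    ,  0.    ,  0.    ,  1.    ]])}
water_pot [(array([270., 263.]), 0.93)]
seal [(array([361., 267.]), 0.74)]
inkstone [(array([306., 182.]), 0.68)]
paperweight [(array([121., 237.]), 0.71)]
stand_round [(array([444., 319.]), 0.78)]
stand_square [(array([498., 253.]), 0.82)]
stand_broad [(array([418., 197.]), 0.84)]
stand_long [(array([188., 325.]), 0.95)]
jar [(array([363., 267.]), 0.72), (array([213., 184.]), 0.6)]
```

View pics/top0.png

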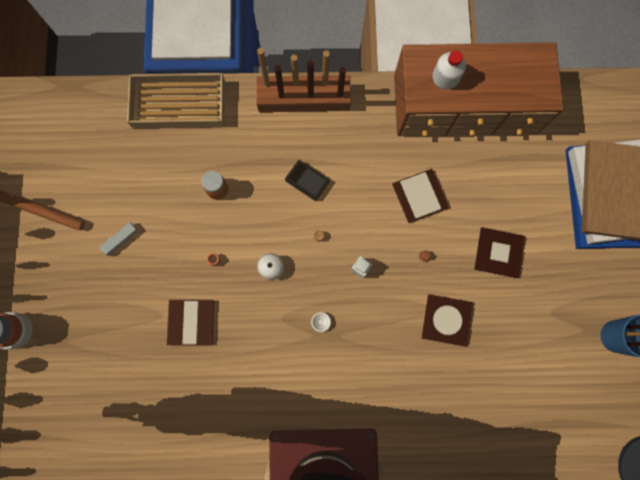

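View pics/side0.png

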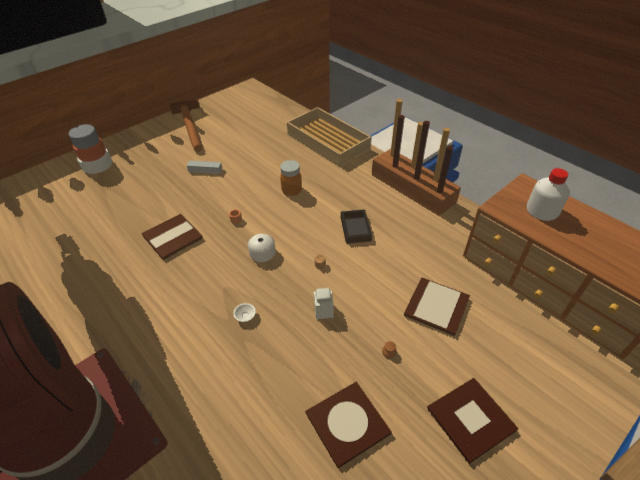

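The top view shows all eight targets: the network's pixel positions match the pot at (270,263), seal (361,267), inkstone (306,182), bar (121,237) and jar (213,184), with the "jar" report at (363,267) false. The stands are at (444,319) round, (498,253) square, (418,197) broad and (188,325) long. The side view shows the same layout. Next I fit the known shapes to the outlines from both cameras.

```bash
cat > h.py <<'E'
from bench import monitor,get_image,get_calibration,r,spotter
import cv2,numpy as np
from scipy.optimize import minimize
from scipy.spatial.transform import Rotation as Ro
np.set_printoptions(precision=4,suppress=True)
def box(a,b,z0,z1): return np.array([[x,y,z] for x in(-a/2,a/2) for y in(-b/2,b/2) for z in(z0,z1)])
def cyl(prof): return np.array([[q*np.cos(t),q*np.sin(t),z] for q,z in prof for t in np.linspace(0,2*np.pi,40)])
M={'water_pot':cyl([(.024,0),(.029,.006),(.029,.032),(.015,.042)]),
 'seal':np.vstack([box(.034,.034,0,.044),box(.026,.026,.044,.058)]),
 'inkstone':box(.088,.058,0,.02),'paperweight':box(.088,.024,0,.022),'jar':cyl([(.026,0),(.026,.075)]),
 'stand_round':cyl([(.032,.012)]),'stand_square':box(.04,.04,.012,.012),'stand_broad':box(.094,.064,.012,.012),'stand_long':box(.094,.03,.012,.012)}
def cam(c,s=None):
    k=get_calibration(c)
    if c!='wrist': return k['intrinsics'],k['R'],k['t']
    T=np.eye(4);T[:3,:3]=Ro.from_quat(np.r_[s['tool_rot'][1:],s['tool_rot'][0]]).as_matrix();T[:3,3]=s['tool_pos']
    W=np.linalg.inv(T@k['tool_from_camera']);return k['intrinsics'],W[:3,:3],W[:3,3]
def proj(C,P):
    K,R,t=C;q=(K@(R@P.T+t[:,None])).T;return q[:,:2]/q[:,2:]
def ground(C,uv,z):
    K,R,t=C;d=R.T@np.linalg.inv(K)@np.r_[uv,1];o=-R.T@t;return (o+d*(z-o[2])/d[2])[:2]
def world(n,p,z=0):
    c,s=np.cos(p[2]),np.sin(p[2]);P=M[n]
    return np.c_[c*P[:,0]-s*P[:,1]+p[0],s*P[:,0]+c*P[:,1]+p[1],P[:,2]+z]
def mask(n,c,im,near=None,C=None):
    L=[d for d in spotter.outline_of(n,c) if d['mask'].sum()>30]
    if not L: return None
    if near is not None:
        L=[d for d in L if np.hypot(*(ground(C,d['location'],.012)-near))<.06]
        if not L: return None
    m=L[0]['mask']
    if n[:5]=='stand':
        m=cv2.morphologyEx(m.astype(np.uint8),cv2.MORPH_CLOSE,np.ones((9,9)))>0
        h=cv2.erode(m.astype(np.uint8),np.ones((3,3)))>0
        g=im[:,:,1].astype(float); m=h&(g>110)
    return m
def iou(n,p,obs,z=0):
    tot=0
    for C,m in obs:
        hull=cv2.convexHull(proj(C,world(n,p,z)).astype(np.float32))
        q=np.zeros(m.shape,np.uint8);cv2.fillConvexPoly(q,np.round((hull)*16).astype(np.int32),255,cv2.LINE_AA,4)
        q=q/255.;tot+=np.minimum(q,m).sum()/np.maximum(q,m).sum()
    return tot/len(obs)
def fit(n,obs,p0,z=0):
    best=None
    rd=n in('water_pot','jar','stand_round'); N=1 if rd else 6
    for a in np.arange(N)*np.pi/N:
        s=np.array([[0,0,0],[.012,0,0],[0,.012,0],[0,0,.3]])+np.r_[p0,a]
        f=lambda p:-iou(n,p,obs,z)
        o=minimize(f,s[0],method='Nelder-Mead',options=dict(initial_simplex=s,xatol=1e-4,fatol=1e-5,maxiter=120))
        if best is None or o.fun<best.fun: best=o
    return best.x,-best.fun
def plan(xyz,yaw,s=None):
    """rows in tool axes to bring TCP to xyz with tool x along world yaw (mod pi, nearest)"""
    s=s or monitor.state();R=Ro.from_quat(np.r_[s['tool_rot'][1:],s['tool_rot'][0]]).as_matrix()
    d=R.T@(np.array(xyz)-s['tool_pos']);phi=np.arctan2(R[1,0],R[0,0])
    w=(phi-yaw+np.pi/2)%np.pi-np.pi/2
    return d,w
E
cat > m.py <<'E'
from h import *
import json
out={}
ims={c:get_image(c) for c in('top','side')}
for n in M:
    obs=[];p0=None;q=[]
    for c in('top','side'):
        C=cam(c);m=mask(n,c,ims[c],p0,C) 
        if n=='jar' and c=='top':
            m=[d for d in spotter.outline_of(n,c) if abs(d['location'][0]-213)<15][0]['mask']
        if m is None: print(n,c,'none');continue
        ys,xs=np.nonzero(m)
        if p0 is None:p0=ground(C,[xs.mean(),ys.mean()],.015)
        obs.append((C,m));q.append(fit(n,[(C,m)],p0))
    p,v=fit(n,obs,p0);out[n]=list(p)
    print(n,p,round(v,2),[(x,round(y,2)) for x,y in q])
json.dump(out,open('poses.json','w'))
E
python3 m.py
```

```text
water_pot [0.4695 0.1104 0.1402] 0.88 [(array([0.4691, 0.1108, 0.2777]), np.float64(0.9)), (array([0.4706, 0.1105, 0.1617]), np.float64(0.87))]
seal [ 0.4638 -0.0934  0.882 ] 0.8 [(array([ 0.4623, -0.0919,  0.902 ]), np.float64(0.76)), (array([ 0.4643, -0.0935,  0.8828]), np.float64(0.85))]
inkstone [0.6729 0.0265 0.9161] 0.87 [(array([0.6711, 0.0262, 0.9061]), np.float64(0.87)), (array([0.6733, 0.0264, 0.9105]), np.float64(0.87))]
paperweight [0.5405 0.4561 2.2643] 0.83 [(array([ 0.5403,  0.4544, -0.8369]), np.float64(0.85)), (array([ 0.5409,  0.4557, -0.9597]), np.float64(0.82))]
jar [0.6548 0.236  0.0183] 0.81 [(array([0.6525, 0.2332, 0.3348]), np.float64(0.82)), (array([0.6575, 0.2392, 0.0503]), np.float64(0.8))]
stand_round [ 0.3428 -0.2809  0.252 ] 0.93 [(array([ 0.3412, -0.2812,  0.4089]), np.float64(0.93)), (array([ 0.3434, -0.281 ,  0.0233]), np.float64(0.95))]
stand_square [ 0.4934 -0.4101  1.3657] 0.89 [(array([ 0.4916, -0.4102,  1.3518]), np.float64(0.88)), (array([ 0.4942, -0.4102,  1.3553]), np.float64(0.93))]
stand_broad [ 0.6301 -0.2362  0.3419] 0.93 [(array([ 0.6289, -0.2363,  0.3487]), np.float64(0.93)), (array([ 0.6321, -0.2357,  0.3441]), np.float64(0.93))]
stand_long side none
stand_long [0.3483 0.2898 3.1139] 0.9 [(array([0.3483, 0.2898, 3.1139]), np.float64(0.9))]
```

```bash
cat > p.py <<'E'
import sys
from h import *
s=monitor.state();x,y,z,yaw=map(float,sys.argv[1:5])
d,w=plan([x,y,z],yaw,s);n=max(np.linalg.norm(d)/.0625,abs(w)/.186)
print(round(s['clock'],2),'pos',s['tool_pos'],'q',s['q'],'| d',d,'spin',round(w,3),'rows',round(n,1))
E
python3 p.py .5405 .456 .1 2.264
```

```text
1.6 pos [0.15   0.6324 0.2313] q [-1.4372  0.3332  0.0399  1.4654 -0.0134  1.3433 -0.0585] | d [-0.4207 -0.0816  0.1313] spin 0.645 rows 7.2
```

Call:
{"name": "step_arm", "arguments": {"motion": [[-0.42, -0.082, 0.131, 0.645, 1], [-0.42, -0.082, 0.131, 0.645, 1], [-0.42, -0.082, 0.131, 0.645, 1], [-0.42, -0.082, 0.131, 0.645, 1], [-0.42, -0.082, 0.131, 0.645, 1], [-0.42, -0.082, 0.131, 0.645, 1], [-0.42, -0.082, 0.131, 0.645, 1], [-0.42, -0.082, 0.131, 0.645, 1], [-0.42, -0.082, 0.131, 0.645, 1], [-0.42, -0.082, 0.131, 0.645, 1]], "newtons": 60}}

```text
clock: 2.85
tool_pos: [0.5381, 0.4577, 0.1008]
tool_rot: [-0.001, 0.424, 0.906, 0.001]
wrist_force: [-0.1, 0.3, 0.9]
opening: 0.996
gripper_force: 0.0
```

```bash
cat > w.py <<'E'
import sys
from h import *
n=sys.argv[1];p0=np.array([float(a) for a in sys.argv[2:4]]);z=float(sys.argv[4]) if len(sys.argv)>4 else 0
s=monitor.state();im=get_image('wrist');C=cam('wrist',s);m=mask(n,'wrist',im,p0,C)
if m is None: print('none')
else:
    p,v=fit(n,[(C,m)],p0,z);print(n,p,round(v,2),'edge' if m[0].any() or m[-1].any() or m[:,0].any() or m[:,-1].any() else '')
cv2.imwrite('pics/w_%s_%d.png'%(n,s['clock']*10),im[:,:,::-1])
E
python3 w.py paperweight .54 .456; python3 p.py .5405 .456 .004 2.264
```

```text
paperweight [0.5419 0.4541 2.2808] 0.92 
2.95 pos [0.5382 0.4576 0.101 ] q [-0.9642  0.5419  0.2793  1.4683 -0.1574  1.1525  0.0368] | d [-0.0028  0.0007  0.097 ] spin 0.003 rows 1.6
```

Call:
{"name": "step_arm", "arguments": {"motion": [[-0.0045, 0.0005, 0.05, -0.01, 1], [-0.0045, 0.0005, 0.08, -0.01, 1], [-0.0045, 0.0005, 0.096, -0.01, 1], [-0.0045, 0.0005, 0.096, -0.01, 1], [-0.0045, 0.0005, 0.096, -0.01, 0], [-0.0045, 0.0005, 0.096, -0.01, 0], [-0.0045, 0.0005, 0.096, -0.01, 0], [-0.0045, 0.0005, 0.096, -0.01, 0], [-0.0045, 0.0005, 0.096, -0.01, 0], [-0.0045, 0.0005, 0.096, -0.01, 0], [-0.0045, 0.0005, 0.04, -0.01, 0], [-0.0045, 0.0005, 0.0, -0.01, 0]], "newtons": 80}}

```text
clock: 4.45
tool_pos: [0.5428, 0.4523, 0.1013]
tool_rot: [-0.0, 0.42, 0.907, -0.0]
wrist_force: [0.7, 0.1, -5.5]
opening: 0.258
gripper_force: 80.3
```

```bash
python3 p.py .3483 .2898 .08 3.114
```

```text
4.45 pos [0.5428 0.4523 0.1013] q [-0.9557  0.5431  0.281   1.4662 -0.1571  1.1552  0.0533] | d [ 0.0017 -0.2534  0.0215] spin -0.84 rows 4.5
```

Call:
{"name": "step_arm", "arguments": {"motion": [[0.002, -0.253, 0.02, -0.84, 0], [0.002, -0.253, 0.02, -0.84, 0], [0.002, -0.253, 0.02, -0.84, 0], [0.002, -0.253, 0.02, -0.84, 0], [0.002, -0.253, 0.02, -0.84, 0], [0.002, -0.253, 0.02, -0.84, 0], [0.002, -0.253, 0.02, -0.84, 0], [0.002, -0.253, 0.02, -0.84, 0], [0.002, -0.253, 0.02, -0.84, 0]]}}

```text
clock: 5.58
tool_pos: [0.3489, 0.2908, 0.0802]
tool_rot: [-0.0, 0.014, 1.0, -0.0]
wrist_force: [-1.1, 0.4, -4.2]
opening: 0.257
gripper_force: 80.6
```

```bash
python3 w.py stand_long .3483 .2898; python3 w.py paperweight .3483 .2898 .075; python3 p.py .3483 .2898 .018 3.114
```

```text
stand_long [ 0.3507  0.2891 -0.0066] 0.1 
paperweight [0.3466 0.2898 3.1147] 0.93 
5.78 pos [0.3487 0.2906 0.0802] q [-0.936   0.0785  0.1491  2.1066 -0.0141  0.9576  0.7636] | d [ 0.0004 -0.0008  0.0622] spin -0.0 rows 1.0
```

Call:
{"name": "step_arm", "arguments": {"motion": [[-0.002, 0, 0.035, 0, 0], [-0.002, 0, 0.052, 0, 0], [-0.002, 0, 0.057, 0, 0], [-0.002, 0, 0.06, 0, 0], [-0.002, 0, 0.062, 0, 0], [-0.002, 0, 0.062, 0, 0]]}}

```text
clock: 6.52
tool_pos: [0.3509, 0.2907, 0.0187]
tool_rot: [0.0, 0.014, 1.0, 0.0]
wrist_force: [0.6, -1.0, -4.7]
opening: 0.261
gripper_force: 80.4
```

Call:
{"name": "step_arm", "arguments": {"motion": [[0, 0, 0.001, 0, 0], [0, 0, 0.002, 0, 0], [0, 0, 0.002, 0, 0]]}}

```text
clock: 6.9
tool_pos: [0.3508, 0.2907, 0.0172]
tool_rot: [0.0, 0.014, 1.0, 0.0]
wrist_force: [-3.9, -2.3, 7.5]
opening: 0.256
gripper_force: 82.3
```

Contact. Release, and retreat toward the pot.

Call:
{"name": "step_arm", "arguments": {"motion": [[0, 0, 0, 0, 0.4], [0, 0, 0, 0, 0.7], [0, 0, 0, 0, 0.8], [0, 0, 0, 0, 0.8], [0, 0, -0.04, 0, 1], [0, 0, -0.1, 0, 1], [0, 0, -0.1, 0, 1]]}}

```text
clock: 7.78
tool_pos: [0.3528, 0.2926, 0.1206]
tool_rot: [0.003, 0.014, 1.0, 0.003]
wrist_force: [-0.0, -0.6, -0.5]
opening: 1.003
gripper_force: 0.0
```

```bash
python3 w.py paperweight .3483 .2898 .012;python3 w.py stand_long .3483 .2898;  for a in 3.1 2.7 2.3 1.9 ; do python3 p.py .4695 .1104 .13 $a; done
```

```text
paperweight [0.3482 0.2898 3.1244] 0.93 
stand_long [ 0.3493  0.2884 -0.0192] 0.03 
7.97 pos [0.3501 0.29   0.1153] q [-0.9404  0.0346  0.154   2.0696 -0.0061  1.0396  0.7596] | d [-0.1244 -0.1762 -0.0146] spin 0.014 rows 3.5
7.97 pos [0.3501 0.29   0.1153] q [-0.9404  0.0346  0.154   2.0696 -0.0061  1.0396  0.7596] | d [-0.1244 -0.1762 -0.0146] spin 0.414 rows 3.5
7.97 pos [0.3501 0.29   0.1153] q [-0.9404  0.0346  0.154   2.0696 -0.0061  1.0396  0.7596] | d [-0.1244 -0.1762 -0.0146] spin 0.814 rows 4.4
7.97 pos [0.3501 0.29   0.1153] q [-0.9404  0.0346  0.154   2.0696 -0.0061  1.0396  0.7596] | d [-0.1244 -0.1762 -0.0146] spin 1.214 rows 6.5
```

Call:
{"name": "step_arm", "arguments": {"motion": [[-0.124, -0.177, -0.004, 0.014, 1], [-0.124, -0.177, -0.004, 0.014, 1], [-0.124, -0.177, -0.004, 0.014, 1], [-0.124, -0.177, -0.004, 0.014, 1], [-0.124, -0.177, -0.004, 0.014, 1], [-0.124, -0.177, -0.004, 0.014, 1], [-0.124, -0.177, -0.004, 0.014, 1]]}}

```text
clock: 8.85
tool_pos: [0.4689, 0.1112, 0.1198]
tool_rot: [-0.001, 0.02, 1.0, -0.0]
wrist_force: [0.2, 0.6, -0.2]
opening: 1.001
gripper_force: 0.0
```

```bash
python3 w.py water_pot .4695 .1104;  python3 p.py .4695 .1104 .004 3.1
```

```text
water_pot [0.4709 0.1095 0.3607] 0.94 
8.95 pos [0.4692 0.111  0.1201] q [-0.6884  0.0811  0.3827  2.016  -0.0349  1.0511  1.2414] | d [-0.0004 -0.0006  0.1161] spin 0.002 rows 1.9
```

Call:
{"name": "step_arm", "arguments": {"motion": [[-0.001, -0.001, 0.05, 0, 1], [-0.001, -0.001, 0.09, 0, 1], [-0.001, -0.001, 0.115, 0, 1], [-0.001, -0.001, 0.116, 0, 1], [-0.001, -0.001, 0.116, 0, 0], [-0.001, -0.001, 0.116, 0, 0], [-0.001, -0.001, 0.116, 0, 0], [-0.001, -0.001, 0.116, 0, 0], [-0.001, -0.001, 0.116, 0, 0]], "newtons": 60}}

```text
clock: 10.07
tool_pos: [0.4717, 0.1096, 0.006]
tool_rot: [0.001, 0.021, 1.0, 0.001]
wrist_force: [-1.7, -0.6, 5.9]
opening: 0.655
gripper_force: 63.8
```

Call:
{"name": "step_arm", "arguments": {"motion": [[-0.001, -0.001, -0.05, 0, 0], [-0.001, -0.001, -0.115, 0, 0], [-0.001, -0.001, -0.115, 0, 0]]}}

```text
clock: 10.45
tool_pos: [0.4748, 0.109, 0.1249]
tool_rot: [0.004, 0.021, 1.0, 0.002]
wrist_force: [0.5, 0.4, -1.8]
opening: 0.653
gripper_force: 64.8
```

```bash
python3 w.py water_pot .4695 .1104 .115;python3 p.py .45 -.13 .12 2.7; python3 p.py .3428 -.2809 .08 2.3
```

```text
none
10.55 pos [0.4721 0.1084 0.1206] q [-0.6965  0.0829  0.3999  2.0136 -0.0383  1.0491  1.2503] | d [ 0.0122 -0.2391  0.0002] spin 0.4 rows 3.8
10.55 pos [0.4721 0.1084 0.1206] q [-0.6965  0.0829  0.3999  2.0136 -0.0383  1.0491  1.2503] | d [ 0.1131 -0.3944  0.0397] spin 0.8 rows 6.6
```

Call:
{"name": "step_arm", "arguments": {"motion": [[0.012, -0.06, 0, 0.13, 0], [0.012, -0.12, 0, 0.3, 0], [0.012, -0.18, 0, 0.45, 0], [0.012, -0.239, 0, 0.6, 0], [0.05, -0.29, 0, 0.7, 0], [0.08, -0.34, 0, 0.8, 0], [0.113, -0.394, 0.01, 0.8, 0], [0.113, -0.394, 0.04, 0.8, 0], [0.113, -0.394, 0.04, 0.8, 0], [0.113, -0.394, 0.04, 0.8, 0], [0.113, -0.394, 0.04, 0.8, 0]]}}

```text
clock: 11.92
tool_pos: [0.3431, -0.2805, 0.08]
tool_rot: [0.0, 0.408, 0.913, 0.0]
wrist_force: [-0.4, 0.8, -1.0]
opening: 0.659
gripper_force: 64.7
```

```bash
python3 w.py water_pot .3428 -.2809 .075;python3 w.py stand_round .3428 -.2809; python3 p.py .3428 -.2809 .02 2.3
```

```text
water_pot [ 0.3426 -0.2805  0.1201] 0.95 
stand_round [ 0.3441 -0.2823 -0.0603] 0.34 
12.12 pos [ 0.3427 -0.2807  0.0797] q [-0.2465  0.0487  0.8667  2.158  -0.0461  0.9519  1.3762] | d [-0.0002 -0.0001  0.0597] spin 0.001 rows 1.0
```

Call:
{"name": "step_arm", "arguments": {"motion": [[0, 0, 0.035, 0, 0], [0, 0, 0.052, 0, 0], [0, 0, 0.057, 0, 0], [0, 0, 0.06, 0, 0], [0, 0, 0.061, 0, 0], [0, 0, 0.061, 0, 0]]}}

```text
clock: 12.88
tool_pos: [0.3426, -0.281, 0.0188]
tool_rot: [0.0, 0.409, 0.913, 0.0]
wrist_force: [0.5, -0.6, -1.4]
opening: 0.656
gripper_force: 64.7
```

Call:
{"name": "step_arm", "arguments": {"motion": [[0, 0, 0.001, 0, 0], [0, 0, 0.002, 0, 0], [0, 0, 0.002, 0, 0]]}}

```text
clock: 13.25
tool_pos: [0.3426, -0.281, 0.0179]
tool_rot: [-0.0, 0.409, 0.913, 0.001]
wrist_force: [-10.2, 8.1, 33.6]
opening: 0.654
gripper_force: 68.7
```

Call:
{"name": "step_arm", "arguments": {"motion": [[0, 0, -0.001, 0, 0], [0, 0, -0.001, 0, 0.8], [0, 0, -0.001, 0, 0.9], [0, 0, -0.001, 0, 1], [0, 0, -0.001, 0, 1], [0, 0, -0.05, 0, 1], [0, 0, -0.11, 0, 1], [0, 0, -0.11, 0, 1]]}}

```text
clock: 14.25
tool_pos: [0.3447, -0.2822, 0.1303]
tool_rot: [0.004, 0.409, 0.913, 0.001]
wrist_force: [0.9, -1.0, -1.2]
opening: 1.0
gripper_force: 0.0
```

```bash
python3 w.py water_pot .3428 -.2809 .012;python3 p.py .4638 -.0934 .13 0.882;python3 p.py .4638 -.0934 .13 2.453
```

```text
water_pot [ 0.3419 -0.2807  0.1378] 0.97 
14.35 pos [ 0.3427 -0.2806  0.1267] q [-0.3264 -0.0605  0.9075  2.1116  0.0524  1.0665  1.2846] | d [ 0.0588  0.215  -0.0029] spin 1.418 rows 7.6
14.35 pos [ 0.3427 -0.2806  0.1267] q [-0.3264 -0.0605  0.9075  2.1116  0.0524  1.0665  1.2846] | d [ 0.0588  0.215  -0.0029] spin -0.153 rows 3.6
```

Call:
{"name": "step_arm", "arguments": {"motion": [[0.03, 0.05, -0.003, -0.1, 1], [0.045, 0.11, -0.003, -0.153, 1], [0.059, 0.215, -0.003, -0.153, 1], [0.059, 0.215, -0.003, -0.153, 1], [0.059, 0.215, -0.003, -0.153, 1], [0.059, 0.215, -0.003, -0.153, 1], [0.059, 0.215, -0.003, -0.153, 1]]}}

```text
clock: 15.22
tool_pos: [0.4622, -0.0948, 0.1287]
tool_rot: [-0.001, 0.339, 0.941, -0.0]
wrist_force: [0.8, -0.3, -0.1]
opening: 1.001
gripper_force: 0.0
```

```bash
python3 w.py seal .4638 -.0934;  python3 p.py .4638 -.0934 .006 2.453
```

```text
seal [ 0.4638 -0.0934  0.9279] 0.9 
15.32 pos [ 0.4627 -0.0945  0.1291] q [-0.544   0.0438  0.6762  2.0388 -0.0315  1.0692  1.0271] | d [-0.0002  0.0016  0.1231] spin -0.002 rows 2.0
```

Call:
{"name": "step_arm", "arguments": {"motion": [[0, 0.0015, 0.05, -0.025, 1], [0, 0.0015, 0.1, -0.025, 1], [0, 0.0015, 0.122, -0.025, 1], [0, 0.0015, 0.123, -0.025, 1], [0, 0.0015, 0.123, -0.025, 0], [0, 0.0015, 0.123, -0.025, 0], [0, 0.0015, 0.123, -0.025, 0], [0, 0.0015, 0.123, -0.025, 0], [0, 0.0015, 0.123, -0.025, 0], [0, 0.0015, 0.123, -0.025, 0]], "newtons": 60}}

```text
clock: 16.58
tool_pos: [0.4651, -0.0925, 0.0074]
tool_rot: [0.001, 0.326, 0.945, 0.001]
wrist_force: [-1.1, 0.5, 7.1]
opening: 0.388
gripper_force: 59.5
```

Call:
{"name": "step_arm", "arguments": {"motion": [[0, 0, -0.05, 0, 0], [0, 0, -0.1, 0, 0], [0, 0, -0.1, 0, 0]]}}

```text
clock: 16.95
tool_pos: [0.4668, -0.0926, 0.1099]
tool_rot: [0.003, 0.326, 0.945, 0.002]
wrist_force: [0.3, 0.1, -3.5]
opening: 0.39
gripper_force: 60.7
```

```bash
python3 p.py .4934 -.4101 .08 2.936;python3 p.py .4934 -.4101 .08 1.363
```

```text
16.95 pos [ 0.4668 -0.0926  0.1099] q [-0.5677  0.0775  0.708   2.0578 -0.0621  1.0191  1.0781] | d [-0.2165 -0.2339  0.0296] spin -0.458 rows 5.1
16.95 pos [ 0.4668 -0.0926  0.1099] q [-0.5677  0.0775  0.708   2.0578 -0.0621  1.0191  1.0781] | d [-0.2165 -0.2339  0.0296] spin 1.115 rows 6.0
```

Call:
{"name": "step_arm", "arguments": {"motion": [[-0.216, -0.234, 0.028, 1.115, 0], [-0.216, -0.234, 0.028, 1.115, 0], [-0.216, -0.234, 0.028, 1.115, 0], [-0.216, -0.234, 0.028, 1.115, 0], [-0.216, -0.234, 0.028, 1.115, 0], [-0.216, -0.234, 0.028, 1.115, 0], [-0.216, -0.234, 0.028, 1.115, 0], [-0.216, -0.234, 0.028, 1.115, 0], [-0.216, -0.234, 0.028, 1.115, 0], [-0.216, -0.234, 0.028, 1.115, 0]]}}

```text
clock: 18.2
tool_pos: [0.4907, -0.4091, 0.0786]
tool_rot: [0.0, 0.776, 0.631, 0.0]
wrist_force: [-0.6, -0.3, -2.4]
opening: 0.392
gripper_force: 60.6
```

```bash
python3 w.py seal .4934 -.4101 .072;python3 w.py stand_square .4934 -.4101; python3 p.py .4934 -.4101 .0195 1.363
```

```text
seal [ 0.4916 -0.4075  1.344 ] 0.89 
stand_square [ 0.4949 -0.4118  1.3398] 0.59 
18.4 pos [ 0.4904 -0.4097  0.0785] q [-0.054   0.5953  0.9305  1.6964 -0.5237  1.1193  0.8234] | d [0.0002 0.003  0.059 ] spin 0.0 rows 0.9
```

Call:
{"name": "step_arm", "arguments": {"motion": [[-0.002, 0.0025, 0.035, 0, 0], [-0.002, 0.0025, 0.05, 0, 0], [-0.002, 0.0025, 0.055, 0, 0], [-0.002, 0.0025, 0.058, 0, 0], [-0.002, 0.0025, 0.059, 0, 0], [-0.002, 0.0025, 0.059, 0, 0]]}}

```text
clock: 19.15
tool_pos: [0.4925, -0.4126, 0.0199]
tool_rot: [0.0, 0.777, 0.63, 0.0]
wrist_force: [-0.4, 0.2, -1.5]
opening: 0.389
gripper_force: 60.6
```

Call:
{"name": "step_arm", "arguments": {"motion": [[0, 0, 0.0005, 0, 0], [0, 0, 0.001, 0, 0], [0, 0, 0.001, 0, 0]]}}

```text
clock: 19.52
tool_pos: [0.4924, -0.4126, 0.0195]
tool_rot: [0.0, 0.777, 0.63, 0.0]
wrist_force: [-2.1, 3.3, 8.0]
opening: 0.392
gripper_force: 62.0
```

Call:
{"name": "step_arm", "arguments": {"motion": [[0, 0, 0, 0, 0.6], [0, 0, 0, 0, 0.8], [0, 0, 0, 0, 1], [0, 0, 0, 0, 1], [0, 0, -0.06, 0, 1], [0, 0, -0.12, 0, 1], [0, 0, -0.12, 0, 1]]}}

```text
clock: 20.4
tool_pos: [0.4938, -0.4147, 0.1433]
tool_rot: [0.004, 0.777, 0.63, 0.001]
wrist_force: [0.6, 0.2, 0.2]
opening: 1.002
gripper_force: 0.0
```

```bash
python3 w.py seal .4934 -.4101 .012;python3 p.py .6729 .0265 .13 .916
```

```text
seal [ 0.4928 -0.4126  1.372 ] 0.93 
20.5 pos [ 0.4925 -0.4123  0.1386] q [-0.0805  0.5422  0.9765  1.6348 -0.4734  1.2199  0.7885] | d [0.4666 0.086  0.0088] spin 0.447 rows 7.6
```

Call:
{"name": "step_arm", "arguments": {"motion": [[0.466, 0.086, 0.009, 0.447, 1], [0.466, 0.086, 0.009, 0.447, 1], [0.466, 0.086, 0.009, 0.447, 1], [0.466, 0.086, 0.009, 0.447, 1], [0.466, 0.086, 0.009, 0.447, 1], [0.466, 0.086, 0.009, 0.447, 1], [0.466, 0.086, 0.009, 0.447, 1], [0.466, 0.086, 0.009, 0.447, 1], [0.466, 0.086, 0.009, 0.447, 1], [0.466, 0.086, 0.009, 0.447, 1], [0.466, 0.086, 0.009, 0.447, 1]]}}

```text
clock: 21.88
tool_pos: [0.672, 0.0241, 0.129]
tool_rot: [0.0, 0.898, 0.441, -0.0]
wrist_force: [-0.9, -0.0, -0.3]
opening: 0.998
gripper_force: 0.0
```

```bash
python3 w.py inkstone .6729 .0265;python3 p.py .6729 .0265 .004 .916
```

```text
inkstone [0.6728 0.0243 0.9467] 0.95 
21.98 pos [0.6723 0.0245 0.1293] q [-0.8081  0.6632  1.0487  1.5625 -0.5937  1.2657 -0.325 ] | d [ 0.002  -0.0007  0.1253] spin -0.002 rows 2.0
```

Call:
{"name": "step_arm", "arguments": {"motion": [[0.001, 0, 0.06, -0.02, 1], [0.001, 0, 0.105, -0.02, 1], [0.001, 0, 0.125, -0.02, 1], [0.001, 0, 0.126, -0.02, 1], [0.001, 0, 0.126, -0.02, 0], [0.001, 0, 0.126, -0.02, 0], [0.001, 0, 0.126, -0.02, 0], [0.001, 0, 0.126, -0.02, 0], [0.001, 0, 0.126, -0.02, 0]], "newtons": 80}}

```text
clock: 23.1
tool_pos: [0.6747, 0.0264, 0.0059]
tool_rot: [0.001, 0.893, 0.451, 0.002]
wrist_force: [-1.2, -0.7, 7.1]
opening: 0.655
gripper_force: 85.8
```

Call:
{"name": "step_arm", "arguments": {"motion": [[0, 0, -0.03, 0, 0], [0, 0, -0.09, 0, 0], [0, 0, -0.09, 0, 0]]}}

```text
clock: 23.48
tool_pos: [0.6763, 0.0258, 0.0992]
tool_rot: [0.002, 0.893, 0.451, 0.004]
wrist_force: [1.0, -1.1, -4.3]
opening: 0.651
gripper_force: 86.5
```

```bash
python3 p.py .6301 -.2362 .075 .343
```

```text
23.48 pos [0.6763 0.0258 0.0992] q [-0.7941  0.6886  1.0197  1.5875 -0.6187  1.2103 -0.2902] | d [-0.2384  0.1182  0.0236] spin 0.592 rows 4.3
```

Call:
{"name": "step_arm", "arguments": {"motion": [[-0.238, 0.118, 0.02, 0.592, 0], [-0.238, 0.118, 0.02, 0.592, 0], [-0.238, 0.118, 0.02, 0.592, 0], [-0.238, 0.118, 0.02, 0.592, 0], [-0.238, 0.118, 0.02, 0.592, 0], [-0.238, 0.118, 0.02, 0.592, 0], [-0.238, 0.118, 0.02, 0.592, 0], [-0.238, 0.118, 0.02, 0.592, 0], [-0.238, 0.118, 0.02, 0.592, 0]]}}

```text
clock: 24.6
tool_pos: [0.6276, -0.2337, 0.0733]
tool_rot: [-0.0, 0.985, 0.172, 0.0]
wrist_force: [-0.3, 0.1, -3.5]
opening: 0.657
gripper_force: 86.4
```

```bash
python3 w.py inkstone .6301 -.2362 .07;python3 p.py .6301 -.2362 .019 .343
```

```text
inkstone [ 0.6258 -0.2353  0.336 ] 0.88 
24.7 pos [ 0.6273 -0.2343  0.0734] q [-0.4433  0.7691  1.1041  1.6213 -0.7246  1.2145 -0.4106] | d [0.0019 0.0028 0.0544] spin 0.002 rows 0.9
```

Call:
{"name": "step_arm", "arguments": {"motion": [[0.003, 0.0025, 0.035, 0, 0], [0.003, 0.0025, 0.046, 0, 0], [0.003, 0.0025, 0.051, 0, 0], [0.003, 0.0025, 0.0535, 0, 0], [0.003, 0.0025, 0.0545, 0, 0], [0.003, 0.0025, 0.0545, 0, 0]]}}

```text
clock: 25.45
tool_pos: [0.631, -0.2364, 0.0193]
tool_rot: [0.0, 0.985, 0.171, 0.0]
wrist_force: [-0.5, -0.5, -3.5]
opening: 0.651
gripper_force: 86.3
```

Call:
{"name": "step_arm", "arguments": {"motion": [[0, 0, 0.001, 0, 0], [0, 0, 0.0015, 0, 0], [0, 0, 0.0015, 0, 0]]}}

```text
clock: 25.82
tool_pos: [0.6309, -0.2364, 0.0179]
tool_rot: [0.0, 0.985, 0.171, 0.0]
wrist_force: [-2.6, 2.4, 6.3]
opening: 0.653
gripper_force: 87.3
```

Call:
{"name": "step_arm", "arguments": {"motion": [[0, 0, 0, 0, 0.8], [0, 0, 0, 0, 0.9], [0, 0, 0, 0, 1], [0, 0, 0, 0, 1], [0, 0, -0.05, 0, 1], [0, 0, -0.11, 0, 1], [0, 0, -0.15, 0, 1], [0, 0, -0.15, 0, 1]]}}

```text
clock: 26.82
tool_pos: [0.6319, -0.2375, 0.1708]
tool_rot: [0.001, 0.985, 0.171, 0.002]
wrist_force: [-0.1, 0.1, 0.5]
opening: 0.999
gripper_force: 0.0
```

```bash
python3 w.py inkstone .6301 -.2362 .012
python3 - <<'E'
from h import *
import json
P=json.load(open('poses.json'))
cv2.imwrite('pics/side9.png',get_image('side')[:,:,::-1]);im=get_image('top');cv2.imwrite('pics/top9.png',im[:,:,::-1])
C=cam('top')
for a,b in (('water_pot','round'),('seal','square'),('paperweight','long'),('inkstone','broad'),('jar',0)):
    L=[d for d in spotter.outline_of(a,'top')]
    t=P['stand_'+b] if b else P['jar']
    L=[d for d in L if np.hypot(*(ground(C,d['location'],.03)-t[:2]))<.08]
    if L: p,v=fit(a,[(C,L[0]['mask'])],t[:2],.012 if b else 0);print(a,p,p-t,round(v,2))
E
```

```text
inkstone [ 0.6292 -0.2379  3.4875] 0.95 
water_pot [ 0.3408 -0.2796  0.1121] [-0.002   0.0013 -0.1399] 0.93
jar [0.6523 0.2328 0.4528] [-0.0025 -0.0032  0.4345] 0.79
```

View pics/side9.png

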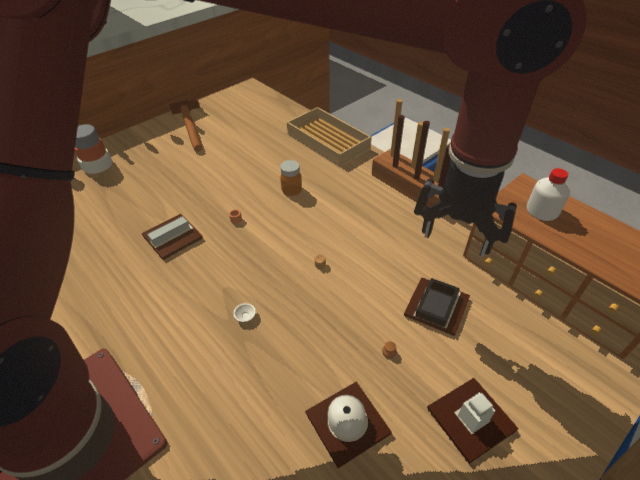

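View pics/top9.png

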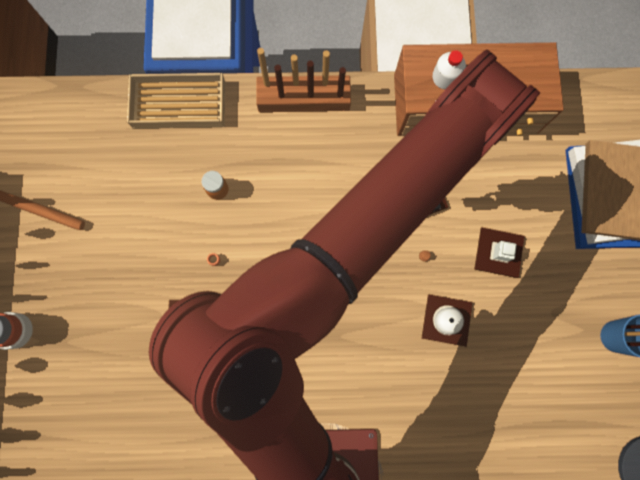

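The side view shows all four pieces upright on their own felts: bar (170,232), inkstone (438,303), pot (347,417) and seal (475,412). The jar is still at (291,178). The top view shows the pot (449,320) and seal (503,252) on their boards.

```bash
python3 -c "
from bench import r
print(r.finish_job())"
```

```text
the job is handed in; nothing more can be done
None
```

All four pieces are upright on their matching stands, each measured within about 3 mm of its felt's centre; the jar was not touched, and the job was handed in at about 27 s on the robot's clock (no verdict was returned).

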